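Clear the bathroom counter into the pedal bin

ROBOT

A 7-joint arm with a two-finger parallel gripper is mounted at the origin on the work surface. World frame = base frame: x ahead of the robot, y to its left, z up, the work surface at z = 0. Lengths are in m, angles in rad, forces in N, time in s.
With the tool pointing down it reaches from about 0.425 to 0.95 m from the base axis. Payload 4.7 kg.
Tool frame: the origin (TCP) lies between the finger pads; the fingertips stand 25 mm ahead of it and the grasp point (between the pads) lies 6 mm ahead of it; z points along the fingers, y is the line along which they close (so a half turn about z gives the same grasp; the last joint's range is limited). The gripper opens to 85 mm and grips with 20 to 120 N. Pads are 22 mm wide; open, the fingers measure 114 mm over their backs; the gripper's body (76 mm by 85 mm) begins 54 mm behind the grasp point. The pads swing forward as they close: fully open they stand 13 mm farther back than shut.
Start: joints at [-0.029, 0.469, -0.049, 1.532, 0.024, 1.141, -0.082], TCP at [0.675, 0, 0.235] pointing down, gripper open.
Joint ranges: [-2.59, 2.59], [-0.33, 1.99], [-1.39, 1.29], [0.1, 2.45], [-1.04, 4.18], [0.21, 1.99], [-2.66, 2.66]. Speed limits (rad/s): [2.57, 2.57, 3.14, 3.14, 3.14, 3.14, 3.14].

INTERFACE

Orientations are given as a 3x3 rotation matrix whose columns are the frame's x, y, z axes.
In Python, from rig import * gives the robot as it stands. Calls block until the motion is done:
- movep(position, orientation): joint-space move of the TCP to a pose.
- move_l(position, attitude=None, feed=0.15, until_force=None): straight line of the TCP; attitude=None keeps the orientation; feed is the mean speed in m/s. With until_force (N) it stops when the force on the tool has changed by that much, and returns True; else False.
- move_joints(angles): joint-space move.
- command_gripper(opening, newtons=None): finger opening in m; newtons is the grip in N (None keeps the last); returns when the fingers have stopped.
- sleep(seconds).
- inverse_kinematics(position, orientation): joint angles nearest the present ones, or None.
- sense(): the state.
- camera(name): name is "scene" or "side" or "wrist"; returns (picture, depth): 420x560x3 uint8, red, green, blue; 420x560 float32, m along the optical axis (not along the pixel's ray), 0 where there is no reading.
- camera_params(name): a dict with "K" (3x3 intrinsics, pixels), "position" and "rotation" of the camera in the world; the wrist camera has in their place "tool_from_camera" (4x4, takes a point from camera to tool coordinates, whose origin is the TCP and whose axes are the flange's). Camera axes: x right, y down, z forward; pixel columns grow to the right and rows downward; lengths in m; the calibration is good to about 2 mm. A picture is of the moment at which its call begins: read the wrist's pose just before it. camera_params takes no time and is no camera call.
A pose or a line that the arm cannot do raises Unreachable and nothing moves.
- finish_job(): hands the job in; it is judged then, once.
The state is a dict: "time_s": time; "joint_pos": joint angles; "qd": joint speeds; "joint_efforts": joint torques, N m; "position": TCP position; "tcp_rot": TCP orientation; "wrist_force": force on the tool from outside, world axes, zero at the start; "ft_torque": the same for the moment, N m; "finger_gap": finger opening in m; "gripper_force": force on a finger pad.
Only numpy, scipy, OpenCV 4.12 (cv2) and the standard library are available. Lean on these libraries where they do the work, as an engineer would, in place of code of your own. Each camera call takes 0.05 s, during which the arm holds its last target. There are 200 camera calls.

TASK

Clear the rubbish off the bathroom counter: press the bin's pedal right down to its stop so that the lid swings up and stays open, put every empty toilet-roll tube into the bin and tip all the pink bath pearls out of the tumbler into it as well. Then stand the empty tumbler upright on the middle of the round cork coaster and shut the bin's lid. Leave the toiletries where they stand.

Things in the scene. Friction and masses are not known exactly. Their poses are not given: they have to be found in the camera images.
- bin: Pedal bin of grey steel, fixed to the counter, 190 x 190 mm and 150 mm high, walls 4 mm, open inside (182 x 182 mm, inner floor 4 mm up). Origin: centre of its underside. Its -x side carries the pedal; its lid is hinged along the top of its +x side (hinge line 98 mm from the centre, 150 mm up).
- pedal (a joint): Angle of the bin's pedal (rad): 0 up, 0.36 fully down at its stop; a spring brings it back. Pressed slowly (20 mm/s or less), it takes about 10 N at the pad, and more once it is on its stop.
- pedal_pad (a point): Centre of the top face of the black rubber pedal pad, 34 mm (bin x) by 60 mm (bin y), 77 mm in front of the bin's -x face; about 64 mm above the counter when up and 30 mm when fully down. It moves with the pedal.
- bin_lid (a joint): Angle of the lid (rad): 0 shut, 1.85 fully open. The pedal pushes the lid up past upright; it then leans back on its stop at 1.85 and stays open when the pedal is let go. Pushed forward past upright (below 1.5), it sinks shut by itself within about two seconds.
- lid_edge (a point): Middle of the lid's free edge (lid 196 x 194 mm, 6 mm thick, steel); shut, it lies on the bin's -x side at 154 mm height; open, it stands at about 340 mm height above the +x side.
- tumbler: White ceramic bathroom tumbler, 95 mm tall, outer diameter 50 mm at the foot and 66 mm at the rim (60 mm at 57 mm height), wall 3 mm, floor 5 mm, about 0.16 kg. Origin: centre of its underside; z points to its mouth. At the start it holds the pearls.
- coaster: Round cork coaster, 90 mm across and 6 mm thick, fixed to the counter. Origin: centre of its underside.
- tube0: Empty brown cardboard toilet-roll tube, open at both ends, outer diameter 42 mm, wall 2.5 mm, 96 mm long, about 14 g, standing on end at the start; two to four are there. Origin: its centre, 48 mm from either end; z runs along the tube.
- tube1: Empty brown cardboard toilet-roll tube, open at both ends, outer diameter 42 mm, wall 2.5 mm, 96 mm long, about 14 g, standing on end at the start; two to four are there. Origin: its centre, 48 mm from either end; z runs along the tube.
- tube2: Empty brown cardboard toilet-roll tube, open at both ends, outer diameter 42 mm, wall 2.5 mm, 96 mm long, about 14 g, standing on end at the start; two to four are there. Origin: its centre, 48 mm from either end; z runs along the tube.
- tube3: Empty brown cardboard toilet-roll tube, open at both ends, outer diameter 42 mm, wall 2.5 mm, 96 mm long, about 14 g, standing on end at the start; two to four are there. Origin: its centre, 48 mm from either end; z runs along the tube.
- pearl0: Stale pink bath pearl, a hard ball 20 mm across, 10 g; four to six are there, in the tumbler. Origin: its centre.
- pearl1: Stale pink bath pearl, a hard ball 20 mm across, 10 g; four to six are there, in the tumbler. Origin: its centre.
- pearl2: Stale pink bath pearl, a hard ball 20 mm across, 10 g; four to six are there, in the tumbler. Origin: its centre.
- pearl3: Stale pink bath pearl, a hard ball 20 mm across, 10 g; four to six are there, in the tumbler. Origin: its centre.
- pearl4: Stale pink bath pearl, a hard ball 20 mm across, 10 g; four to six are there, in the tumbler. Origin: its centre.
- pearl5: Stale pink bath pearl, a hard ball 20 mm across, 10 g; four to six are there, in the tumbler. Origin: its centre.
- jar: Bystander: full cream jar, 50 mm across, 38 mm tall. Origin: centre of its underside.
- soap: Bystander: round bar of dark pink soap, 72 mm across, 30 mm tall. Origin: centre of its underside.
- nailbrush: Bystander: wooden nail brush, 90 x 40 x 34 mm. Origin: centre of its underside.
- toothbrush: Bystander: orange toothbrush lying flat, about 180 mm long. Origin: on its underside near the middle; x along it.
- shampoo: Bystander: tall white bottle with cap, 68 mm across, 200 mm tall. Origin: centre of its underside.
- lotion: Bystander: clear bottle with white cap, 60 mm across, 160 mm tall. Origin: centre of its underside.

How it is judged:
On the way, in this order (a step that is already met when the one before it is completed fails the run):
1. the bin's pedal is pressed down to its stop (value of joint pedal above 0.33 rad), for 0.2 s.
2. with the lid open, every tube and every pearl has gone into the bin (value of joint bin_lid above 1 rad and x of tube0 in the frame of bin between -0.1 and 0.1 m and y of tube0 in the frame of bin between -0.1 and 0.1 m and z of tube0 in the frame of bin between 0 and 0.14 m and x of tube1 in the frame of bin between -0.1 and 0.1 m and y of tube1 in the frame of bin between -0.1 and 0.1 m and z of tube1 in the frame of bin between 0 and 0.14 m and x of tube2 in the frame of bin between -0.1 and 0.1 m and y of tube2 in the frame of bin between -0.1 and 0.1 m and z of tube2 in the frame of bin between 0 and 0.14 m and x of tube3 in the frame of bin between -0.1 and 0.1 m and y of tube3 in the frame of bin between -0.1 and 0.1 m and z of tube3 in the frame of bin between 0 and 0.14 m and x of pearl0 in the frame of bin between -0.1 and 0.1 m and y of pearl0 in the frame of bin between -0.1 and 0.1 m and z of pearl0 in the frame of bin between 0 and 0.14 m and x of pearl1 in the frame of bin between -0.1 and 0.1 m and y of pearl1 in the frame of bin between -0.1 and 0.1 m and z of pearl1 in the frame of bin between 0 and 0.14 m and x of pearl2 in the frame of bin between -0.1 and 0.1 m and y of pearl2 in the frame of bin between -0.1 and 0.1 m and z of pearl2 in the frame of bin between 0 and 0.14 m and x of pearl3 in the frame of bin between -0.1 and 0.1 m and y of pearl3 in the frame of bin between -0.1 and 0.1 m and z of pearl3 in the frame of bin between 0 and 0.14 m and x of pearl4 in the frame of bin between -0.1 and 0.1 m and y of pearl4 in the frame of bin between -0.1 and 0.1 m and z of pearl4 in the frame of bin between 0 and 0.14 m and x of pearl5 in the frame of bin between -0.1 and 0.1 m and y of pearl5 in the frame of bin between -0.1 and 0.1 m and z of pearl5 in the frame of bin between 0 and 0.14 m), for 0.2 s.
At the end, for the whole second after the job is handed in: All tubes and pearls are inside the bin, the lid is shut (within 0.08 rad) and the pedal back up, and the tumbler stands still and upright on the coaster, within 25 mm of its centre (x of tube0 in the frame of bin between -0.1 and 0.1 m and y of tube0 in the frame of bin between -0.1 and 0.1 m and z of tube0 in the frame of bin between 0 and 0.14 m and x of tube1 in the frame of bin between -0.1 and 0.1 m and y of tube1 in the frame of bin between -0.1 and 0.1 m and z of tube1 in the frame of bin between 0 and 0.14 m and x of tube2 in the frame of bin between -0.1 and 0.1 m and y of tube2 in the frame of bin between -0.1 and 0.1 m and z of tube2 in the frame of bin between 0 and 0.14 m and x of tube3 in the frame of bin between -0.1 and 0.1 m and y of tube3 in the frame of bin between -0.1 and 0.1 m and z of tube3 in the frame of bin between 0 and 0.14 m and x of pearl0 in the frame of bin between -0.1 and 0.1 m and y of pearl0 in the frame of bin between -0.1 and 0.1 m and z of pearl0 in the frame of bin between 0 and 0.14 m and x of pearl1 in the frame of bin between -0.1 and 0.1 m and y of pearl1 in the frame of bin between -0.1 and 0.1 m and z of pearl1 in the frame of bin between 0 and 0.14 m and x of pearl2 in the frame of bin between -0.1 and 0.1 m and y of pearl2 in the frame of bin between -0.1 and 0.1 m and z of pearl2 in the frame of bin between 0 and 0.14 m and x of pearl3 in the frame of bin between -0.1 and 0.1 m and y of pearl3 in the frame of bin between -0.1 and 0.1 m and z of pearl3 in the frame of bin between 0 and 0.14 m and x of pearl4 in the frame of bin between -0.1 and 0.1 m and y of pearl4 in the frame of bin between -0.1 and 0.1 m and z of pearl4 in the frame of bin between 0 and 0.14 m and x of pearl5 in the frame of bin between -0.1 and 0.1 m and y of pearl5 in the frame of bin between -0.1 and 0.1 m and z of pearl5 in the frame of bin between 0 and 0.14 m and value of joint each of bin_lid, pedal below 0.08 rad and horizontal distance between tumbler and coaster below 0.025 m and angle between tumbler's own z axis and vertical below 0.1 rad and z of tumbler in the frame of coaster between 0.002 and 0.012 m and linear speed of tumbler below 0.02 m/s); the robot touches nothing.
It fails at once if a bystander (jar, soap, nail brush, toothbrush or bottle) was moved by more than 40 mm (distance of any of jar, soap, nailbrush, toothbrush, shampoo, lotion from where it was at the start of the episode above 0.04 m).
Of tube0, tube1, tube2, tube3 only 2 to 4 are there at a start; the rules pass over those that are not, and their reading is None.
Of pearl3, pearl4, pearl5 only 1 to 3 are there at a start; the rules pass over those that are not, and their reading is None.
At some moment in a run one of tube0, tube1, tube2, tube3 may be knocked a few centimetres aside while the robot is not near it.
It also fails if it takes over 200 s, if anything falls off the work surface, if the arm or the gripper's body presses on something with over 40 N, if the wrist force passes 120 N, or if a joint passes its speed limit or range.

## Working session

There is one attempt and no reset: what is moved stays moved. The work goes in short steps, each a Python script; the robot and the scene stay as the last script left them, time stands still between calls to the robot, and variables do not carry over. Pictures are saved under pics/ and viewed, at most 14 in all, crops included, and the job is handed in when it is done.

```bash
ls; mkdir -p pics; cat > h.py <<'E'
from rig import *
import numpy as np, cv2
def snap(n,f=None):
    im,d=camera(n)
    if f: cv2.imwrite('pics/'+f,im[:,:,::-1])
    return im,d
def cloud(n,d):
    p=camera_params(n);K=np.array(p['K'])
    v,u=np.mgrid[:d.shape[0],:d.shape[1]]
    c=np.stack([(u-K[0,2])*d/K[0,0],(v-K[1,2])*d/K[1,1],d],-1)
    if n=='wrist':
        T=np.array(p['tool_from_camera']);s=sense()
        c=c@T[:3,:3].T+T[:3,3]
        w=c@np.array(s['tcp_rot']).T+np.array(s['position'])
    else: w=c@np.array(p['rotation']).T+np.array(p['position'])
    w[d<=0]=np.nan
    return w
E
python3 - <<'E'
from h import *
for n in('scene','side'):
    im,d=snap(n,n+'0.png'); np.savez('/tmp/'+n+'0.npz',im=im,d=d); p=camera_params(n); print(n,p,(d>0).mean())
print(sense())
E
```

```text
pics
scene {'K': array([[502.5643768 ,   0.        , 279.49314385],
       [  0.        , 502.5643768 , 206.90162707],
       [  0.        ,   0.        ,   1.        ]]), 'position': array([ 1.06204076, -0.41537579,  1.07011585]), 'rotation': array([[ 6.49456454e-01,  6.46088526e-01, -4.00968740e-01],
       [ 7.60398422e-01, -5.52339799e-01,  3.41635750e-01],
       [-7.44055200e-04, -5.26773540e-01, -8.50005343e-01]])} 0.9960246598639456
side {'K': array([[428.36897597,   0.        , 283.02120596],
       [  0.        , 428.36897597, 207.32309971],
       [  0.        ,   0.        ,   1.        ]]), 'position': array([0.40164622, 0.78321533, 0.97879821]), 'rotation': array([[-0.97090335, -0.18148119,  0.15624104],
       [-0.23921216,  0.70462542, -0.66804233],
       [ 0.01114571, -0.6859793 , -0.72753569]])} 0.995829081632653
{'time_s': 0.1, 'joint_pos': array([-0.02893247,  0.46938645, -0.04861517,  1.53350894,  0.02411213,
        1.14100586, -0.08231044]), 'qd': array([-0.00096823, -0.00167576,  0.00036492, -0.00274601, -0.00160765,
        0.00032441, -0.00165444]), 'joint_efforts': array([ 5.33060393e-04, -5.11518788e+01, -4.69155551e-02, -2.38390929e+01,
        1.07741368e-02,  4.46335340e-03,  2.13932526e-05]), 'position': array([6.74510941e-01, 4.63521628e-05, 2.33576863e-01]), 'tcp_rot': array([[-7.27666062e-05,  9.99998516e-01, -1.72148375e-03],
       [ 9.99999996e-01,  7.26639058e-05, -5.97205327e-05],
       [-5.95953543e-05, -1.72148809e-03, -9.99998516e-01]]), 'wrist_force': array([ 0.10050414, -0.76009622,  0.05313559]), 'ft_torque': array([-0.03325623,  0.02500588, -0.0103438 ]), 'gripper_force': 0.0, 'finger_gap': 0.08544485406803444}
```

View pics/scene0.png

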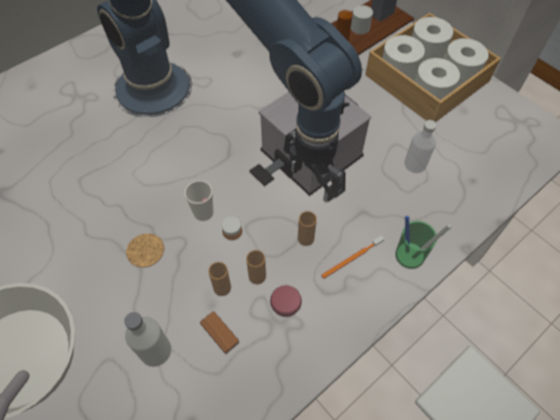

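View pics/side0.png

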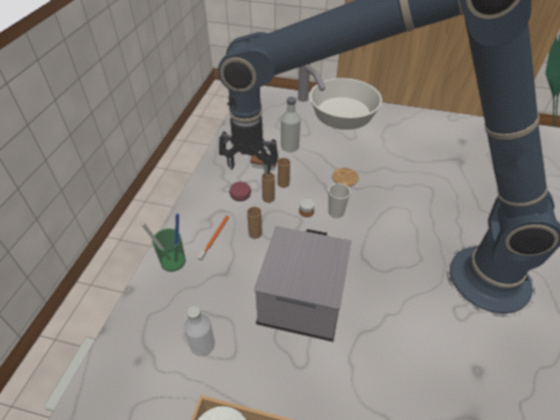

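Three tubes (scene px ~(307,228), (257,267), (220,279)), the tumbler (200,200), coaster (145,250), and the bin (~(315,130)) with its pedal at (262,173). Bystanders: jar at (232,228), soap (286,300), brush (219,332), toothbrush (350,258), bottles at (148,340) and (420,150). Next I'll measure them.

```bash
cat > m.py <<'E'
from h import *
D={n:np.load(f'/tmp/{n}0.npz') for n in('scene','side')}
def blobs(n,m,w,minpx=25):
    k,l,st,c=cv2.connectedComponentsWithStats(m.astype(np.uint8))
    for i in range(1,k):
        if st[i,4]<minpx: continue
        P=w[l==i]; print(n,'px',c[i].round(),st[i,4],'lo',np.nanpercentile(P,2,0).round(3),'hi',np.nanpercentile(P,98,0).round(3),'med',np.nanmedian(P,0).round(3))
for n,z in D.items():
    im,d=z['im'],z['d'];w=cloud(n,d);X=w[...,0];Y=w[...,1];Z=w[...,2]
    ok=(X>.25)&(X<1.1)&(abs(Y)<.6)
    hsv=cv2.cvtColor(im,cv2.COLOR_RGB2HSV)
    print('--objects brown/coloured');blobs(n,ok&(hsv[...,1]>90)&(Z<.13)&(hsv[...,0]<20),w,40)
    print('--z>.08 tops');blobs(n,ok&(Z>.087)&(Z<.102)&(hsv[...,1]>60),w)
    print('--low');blobs(n,ok&(Z>.01)&(Z<.22),w,60)
    L=ok&(Z>.146)&(Z<.16)
    k,l,st,c=cv2.connectedComponentsWithStats(L.astype(np.uint8));i=1+st[1:,4].argmax()
    P=w[l==i][:,:2].astype(np.float32); print('LID',st[i,4],cv2.minAreaRect(P*1000),np.nanmedian(Z[l==i]))
E
python3 m.py
```

```text
--objects brown/coloured
scene px [359.  45.] 150 lo [0.251 0.555 0.007] hi [0.298 0.598 0.018] med [0.278 0.58  0.013]
scene px [408.  88.] 2350 lo [0.374 0.507 0.008] hi [0.629 0.588 0.092] med [0.522 0.511 0.055]
scene px [306. 225.] 254 lo [ 0.647 -0.016  0.015] hi [0.686 0.024 0.099] med [ 0.667 -0.002  0.073]
scene px [233. 236.] 43 lo [ 0.538 -0.141  0.008] hi [ 0.56  -0.104  0.017] med [ 0.555 -0.127  0.011]
scene px [145. 250.] 928 lo [ 0.405 -0.346  0.002] hi [ 0.482 -0.27   0.011] med [ 0.444 -0.308  0.006]
scene px [346. 261.] 261 lo [ 0.764 -0.033  0.005] hi [0.785 0.108 0.015] med [0.775 0.031 0.01 ]
scene px [255. 265.] 257 lo [ 0.647 -0.167  0.018] hi [ 0.687 -0.128  0.098] med [ 0.671 -0.153  0.073]
scene px [219. 276.] 203 lo [ 0.617 -0.245  0.015] hi [ 0.657 -0.207  0.098] med [ 0.642 -0.229  0.079]
scene px [219. 332.] 694 lo [ 0.683 -0.313  0.03 ] hi [ 0.766 -0.278  0.038] med [ 0.726 -0.296  0.034]
--z>.08 tops
scene px [413.  77.] 332 lo [0.371 0.507 0.087] hi [0.629 0.594 0.095] med [0.522 0.514 0.09 ]
scene px [307. 220.] 97 lo [ 0.647 -0.016  0.088] hi [0.68
[... 4328 characters left out ...]
[307. 206.] 206 lo [ 0.515 -0.134  0.011] hi [ 0.557 -0.093  0.041] med [ 0.535 -0.108  0.035]
side px [255. 221.] 396 lo [ 0.646 -0.014  0.013] hi [0.684 0.029 0.095] med [0.664 0.02  0.065]
side px [169. 246.] 1178 lo [0.823 0.128 0.014] hi [0.895 0.199 0.168] med [0.856 0.173 0.076]
side px [303. 281.] 8229 lo [0.391 0.098 0.016] hi [0.576 0.29  0.158] med [0.482 0.242 0.155]
side px [199. 332.] 1066 lo [0.66  0.359 0.015] hi [0.71  0.404 0.16 ] med [0.68  0.388 0.101]
side px [229. 411.] 1278 lo [0.463 0.513 0.038] hi [0.628 0.556 0.107] med [0.57  0.519 0.089]
LID 5843 ((484.21441650390625, 194.62841796875), (205.86398315429688, 194.2641143798828), 89.95321655273438) 0.15552370394230042
```

```bash
cat > ik.py <<'E'
from h import *
for n in('scene','side'):
    z=np.load(f'/tmp/{n}0.npz');w=cloud(n,z['d']);v=z['im'].max(-1)
    X,Y,Z=np.moveaxis(w,-1,0)
    P=w[(X>.4)&(X<.58)&(Y>-.03)&(Y<.07)&(Z>.03)&(Z<.09)]
    print(n,len(P),np.nanpercentile(P,[2,50,98],axis=0).round(3).tolist()if len(P) else'')
    for (a,b) in((.15,.16),):
        P=w[(X>.35)&(X<.62)&(Y>.05)&(Y<.33)&(Z>a)&(Z<b)]
        print('lid',np.percentile(P,[1,99],axis=0).round(3).tolist())
def rot(yaw,pitch,roll):
    # tool z points at yaw, 'pitch' below horizontal; y horizontal at roll 0
    c,s=np.cos,np.sin
    zz=np.array([c(pitch)*c(yaw),c(pitch)*s(yaw),-s(pitch)]);y=np.array([-s(yaw),c(yaw),0]);x=np.cross(y,zz)
    return np.stack([c(roll)*x+s(roll)*y,-s(roll)*x+c(roll)*y,zz],1)
D=np.deg2rad
def ok(p,R,off=.006):
    return inverse_kinematics(list(np.array(p)-off*R[:,2]),R)
for pit in (15,25,35,45):
  for yaw in range(-180,180,15):
    for base in(0,180):
      R=rot(D(yaw),D(pit),D(base))
      g=ok([.446,-.14,.06],R); a=ok([.446,-.14,.06],R,.10); h=ok([.446,-.14,.2],R); c=ok([.444,-.308,.066],R); c2=ok([.444,-.308,.066],R,.1)
      if any(q is None for q in(g,a,h)): continue
      print(pit,yaw,base,'grasp j7 %.2f j %s'%(g[6],np.round(g,2)), 'coaster',c is not None,c2 is not None)
print('pour')
for pit in(0,15,30):
  for yaw in range(-90,136,15):
    r=[roll for roll in range(-180,180,30) if ok([.484,.17,.26],rot(D(yaw),D(pit),D(roll))) is not None]
    if r: print(pit,yaw,r)
E
python3 ik.py
```

```text
scene 419 [[0.456, 0.001, 0.055], [0.486, 0.022, 0.063], [0.514, 0.068, 0.068]]
lid [[0.388, 0.091, 0.152], [0.58, 0.289, 0.16]]
side 72 [[0.456, 0.004, 0.059], [0.484, 0.011, 0.063], [0.513, 0.017, 0.066]]
lid [[0.389, 0.097, 0.151], [0.579, 0.293, 0.159]]
15 -150 0 grasp j7 -1.12 j [-0.3   1.03  0.35  1.63  0.3   1.69 -1.12] coaster True True
15 -150 180 grasp j7 1.53 j [ 0.23  1.05 -0.47  1.59  0.62  1.98  1.53] coaster True True
15 -135 0 grasp j7 -1.12 j [-0.4   0.99  0.33  1.74  0.45  1.56 -1.12] coaster True True
15 -135 180 grasp j7 1.57 j [ 0.17  1.02 -0.5   1.7   0.78  1.93  1.57] coaster True True
15 -120 0 grasp j7 -1.15 j [-0.5   0.95  0.32  1.88  0.61  1.42 -1.15] coaster True True
15 -120 180 grasp j7 1.60 j [ 0.1   0.99 -0.51  1.84  0.94  1.87  1.6 ] coaster True True
15 -105 0 grasp j7 -1.23 j [-0.59  0.91  0.31  2.03  0.79  1.28 -1.23] coaster True True
15 -105 180 grasp j7 1.60 j [ 0.04  0.95 -0.51  1.99  1.09  1.79  1.6 ] coaster True True
15 -90 0 grasp j7 -1.35 j [-0.7   0.89  0.34  2.19  1.    1.13 -1.35] coaster True True
15 -90 180 grasp j7 1.55 j [ 0.07  0.9
[... 11284 characters left out ...]
20, 150]
30 -90 [-180, -150, -120, -90, -60, -30, 0, 30, 60, 90, 120, 150]
30 -75 [-180, -150, -120, -90, -60, -30, 0, 30, 60, 90, 120, 150]
30 -60 [-180, -150, -120, -90, -60, -30, 0, 30, 60, 90, 120, 150]
30 -45 [-180, -150, -120, -90, -60, -30, 0, 30, 60, 90, 120, 150]
30 -30 [-180, -150, -120, -90, -60, -30, 0, 30, 60, 90]
30 -15 [-180, -150, -120, -90, -60, -30, 0, 30, 60, 90]
30 75 [-180, -150, -120, -90, -60, -30, 0, 60, 90, 120, 150]
30 90 [-180, -150, -120, -90, -60, -30, 0, 60, 90, 120, 150]
30 105 [-180, -150, -120, -90, -60, -30, 0, 60, 90, 120, 150]
30 120 [-180, -150, -120, -90, -60, -30, 0, 30, 60, 90, 120, 150]
30 135 [-180, -150, -120, -90, -60, -30, 0, 30, 60, 90, 120, 150]
```

```bash
cat >> h.py <<'E'
DOWN=np.array([[0,1.,0],[1,0,0],[0,0,-1]])
def pose(): return np.array(sense()['position'])
E
python3 - <<'E'
from h import *
command_gripper(0,20)
movep([.484,.016,.16],DOWN)
move_l([.484,.016,.105],feed=.08)
f=move_l([.484,.016,.050],feed=.018,until_force=28)
s=sense();print(f,s['position'],s['wrist_force'],s['time_s'])
sleep(.5)
im,d=snap('side','ped.png');w=cloud('side',d)
print(sense()['position'])
move_l([.484,.016,.16],feed=.08); sleep(.5);print(sense()['time_s'])
im,d=snap('side');w=cloud('side',d);X,Y,Z=np.moveaxis(w,-1,0)
m=(X>.40)&(X<.57)&(Y>.25)&(Y<.40)&(Z>.2)&(Z<.36);print(m.sum(),np.percentile(w[m],[2,50,98],axis=0).round(3) if m.sum() else '')
E
```

```text
False [0.48411258 0.01637891 0.05043549] [-0.83617002 -0.03912239  5.65521119] 5.7417
[0.48412147 0.01636477 0.05043168]
8.3167
0
```

View pics/ped.png

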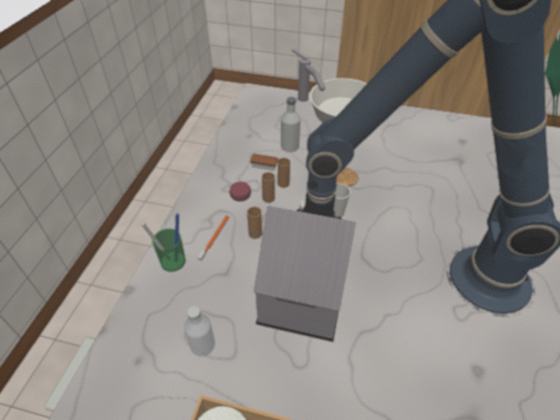

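The lid at (305,260) rose only slightly, so the pedal needs to go further down.

```bash
python3 - <<'E'
from h import *
p0=[.484,.018]
move_l(p0+[.09],feed=.08)
for z in np.arange(.08,.02,-.004):
    f=move_l(p0+[z],feed=.015,until_force=22); s=sense(); print(f,round(s['position'][2],4),np.round(s['wrist_force'],1))
    if f or s['wrist_force'][2]>28: break
sleep(.6);s=sense();print(s['position'],s['wrist_force'])
snap('side','ped2.png')
move_l(p0+[.16],feed=.06); sleep(1)
im,d=snap('side');w=cloud('side',d);X,Y,Z=np.moveaxis(w,-1,0)
m=(X>.40)&(X<.57)&(Y>.25)&(Y<.40)&(Z>.2)&(Z<.36);print(m.sum(),np.percentile(w[m],[2,50,98],axis=0).round(3) if m.sum() else '')
print(sense()['time_s'])
E
```

```text
False 0.08 [ 0.5  0.  -0.1]
False 0.0759 [-0.4 -1.  -0.1]
False 0.0719 [ 0.  -0.1  0.6]
False 0.0679 [0.2 0.  0.6]
False 0.0643 [-0.5 -0.6  5.5]
False 0.0603 [-0.7 -1.3  4.4]
False 0.0563 [-1.4 -1.8  4.9]
False 0.0523 [-1.3  0.3  6.5]
False 0.0483 [-1.2  0.2  5.8]
False 0.0443 [-0.6  2.8  6.9]
False 0.0403 [-0.5  1.8  5.1]
False 0.0365 [-0.9  2.6  6.4]
True 0.0347 [-3.6 -0.1 16. ]
[0.48485832 0.01962487 0.03486436] [-2.94677223 -0.20337767 13.98453411]
2299 [[0.403 0.313 0.204]
 [0.483 0.338 0.292]
 [0.567 0.35  0.339]]
19.0667
```

View pics/ped2.png

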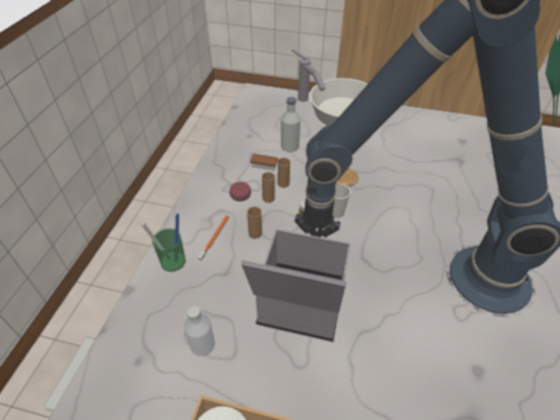

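Pedal is at its stop, and the lid at (295,290) stands open. Contact heights suggest the fingertips are not where I assumed, so I'll measure them from depth, open and closed.

```bash
python3 - <<'E'
from h import *
def tip(c):
    im,d=snap('scene',c+'.png');w=cloud('scene',d);X,Y,Z=np.moveaxis(w,-1,0);p=pose()
    m=(abs(X-p[0])<.08)&(abs(Y-p[1])<.05)&(Z>.09)&(Z<.3)
    print(c,p.round(3),sense()['finger_gap'],m.sum(),np.percentile(w[m],[0.5,5,50,99],axis=0).round(3).tolist())
    return im[90:250,200:400]
movep([.60,-.06,.25],DOWN)
a=tip('shut');command_gripper(.085);b=tip('open');print(pose())
cv2.imwrite('pics/tips.png',cv2.resize(np.hstack([a,b])[:,:,::-1],None,fx=2,fy=2))
E
```

```text
shut [ 0.598 -0.058  0.248] 0.0002462149826737738 197 [[0.568, -0.073, 0.091], [0.582, -0.072, 0.095], [0.606, -0.069, 0.277], [0.675, -0.012, 0.3]]
open [ 0.6  -0.06  0.25] 0.08483352434088348 220 [[0.549, -0.072, 0.09], [0.553, -0.071, 0.096], [0.558, -0.066, 0.278], [0.676, -0.012, 0.298]]
[ 0.60002099 -0.06005147  0.25000779]
```

View pics/tips.png

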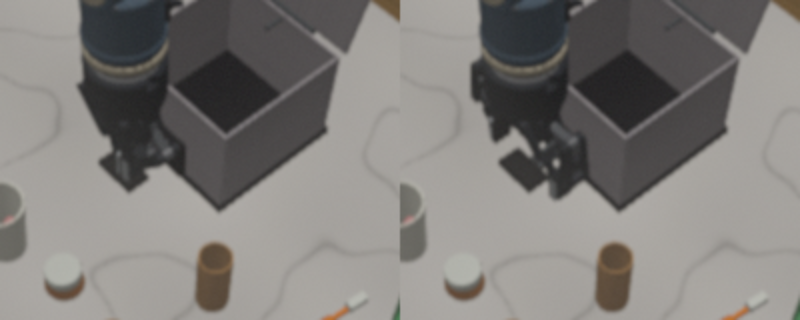

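```bash
cat >> h.py <<'E'
RY=np.array([[1.,0,0],[0,-1,0],[0,0,-1]])
def tubes():
    im,d=snap('scene');w=cloud('scene',d);hsv=cv2.cvtColor(im,cv2.COLOR_RGB2HSV);X,Y,Z=np.moveaxis(w,-1,0)
    m=(hsv[...,1]>90)&(hsv[...,0]<20)&(Z>.014)&(Z<.11)&(X>.35)&(X<1)&(abs(Y)<.42)&~((X>.67)&(Y<-.26))
    k,l,st,c=cv2.connectedComponentsWithStats(m.astype(np.uint8));r=[]
    for i in range(1,k):
        if st[i,4]<90: continue
        P=w[l==i];a,b=np.percentile(P,2,0),np.percentile(P,98,0)
        r.append([(a[0]+b[0])/2-.001,(a[1]+b[1])/2+.001,b[2],b[0]-a[0],b[1]-a[1],st[i,4]])
    return np.round(r,3)
def tube(x,y,bx,by=.185):
    command_gripper(.066)
    movep([x,y,.20],DOWN)
    f=move_l([x,y,.064],feed=.12,until_force=8)
    print('hit' if f else 'ok',pose().round(3))
    if f: move_l([x,y,.20]); return
    command_gripper(.02,25)
    s=sense();print('gap',s['finger_gap'],s['gripper_force'])
    move_l([x,y,.30],feed=.2)
    movep([bx,by,.30],RY); move_l([bx,by,.115],feed=.15)
    command_gripper(.07); move_l([bx,by,.30],feed=.25)
    print(sense()['time_s'])
E
python3 - <<'E'
from h import *
t=tubes();print(t)
i=t[:,1].argmax(); movep([.66,.0,.22],DOWN)
tube(t[i,0],t[i,1],.445)
snap('side','b1.png');print(tubes())
E
```

```text
[[ 6.65e-01  5.00e-03  9.80e-02  3.90e-02  4.00e-02  1.85e+02]
 [ 6.66e-01 -1.47e-01  9.80e-02  4.00e-02  4.00e-02  1.97e+02]
 [ 6.36e-01 -2.25e-01  9.90e-02  3.90e-02  3.90e-02  1.75e+02]]
ok [0.666 0.005 0.065]
gap 0.04194711819133845 25.170808732509613
29.05
[[ 4.44e-01  1.83e-01  1.02e-01  4.10e-02  4.10e-02  4.33e+02]
 [ 6.66e-01 -1.47e-01  9.80e-02  4.00e-02  3.90e-02  2.46e+02]
 [ 6.36e-01 -2.25e-01  9.80e-02  3.90e-02  3.80e-02  1.87e+02]]
```

View pics/b1.png

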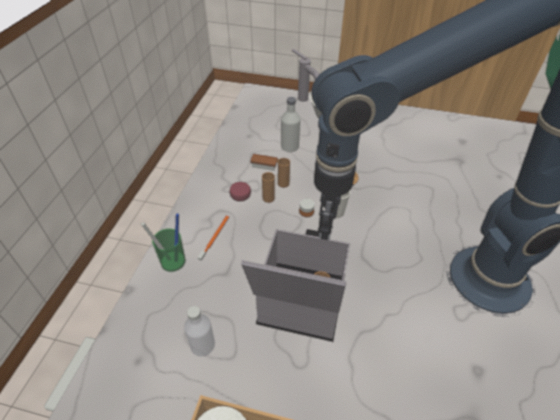

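The first tube stands in the bin (its top shows at (322,274)). On to the other two.

```bash
python3 - <<'E'
from h import *
for bx in(.49,.535):
    t=tubes();t=t[t[:,1]<.09]; print(t)
    if not len(t) or t[:,2].min()<.09: break
    movep([.6,-.05,.32],DOWN)
    i=t[:,1].argmax();tube(t[i,0],t[i,1],bx)
print(tubes())
im,d=snap('scene','b2.png');w=cloud('scene',d);X,Y,Z=np.moveaxis(w,-1,0)
m=(X>.38)&(X<.5)&(Y>-.2)&(Y<-.08)&(Z>.085)&(Z<.11);P=w[m];print('tumbler',np.percentile(P,[2,98],axis=0).round(3).tolist())
im,d=snap('side');w=cloud('side',d);X,Y,Z=np.moveaxis(w,-1,0)
m=(X>.38)&(X<.5)&(Y>-.2)&(Y<-.08)&(Z>.08)&(Z<.11);P=w[m];print('tumbler',len(P),np.percentile(P,[2,98],axis=0).round(3).tolist() if len(P) else '')
E
```

```text
[[ 6.66e-01 -1.47e-01  9.80e-02  4.00e-02  3.90e-02  2.63e+02]
 [ 6.36e-01 -2.25e-01  9.80e-02  4.00e-02  3.80e-02  2.12e+02]]
ok [ 0.667 -0.147  0.065]
gap 0.04086202031586089 26.85559423903669
39.45
[[ 6.36e-01 -2.25e-01  9.90e-02  4.00e-02  3.80e-02  1.59e+02]]
ok [ 0.637 -0.225  0.065]
gap 0.041633833646472294 25.268704555928707
49.9333
[[4.800e-01 2.110e-01 1.020e-01 1.100e-01 9.600e-02 1.073e+03]]
tumbler [[0.414, -0.171, 0.085], [0.478, -0.109, 0.098]]
tumbler 170 [[0.416, -0.17, 0.08], [0.476, -0.104, 0.096]]
```

View pics/b2.png

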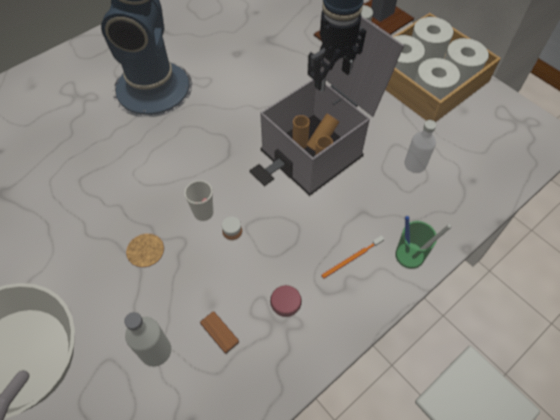

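All three tubes are in the bin (px (301,128), (320,135), (323,145)). Next comes the side grasp of the tumbler at (.446,-.139).

```bash
cat >> h.py <<'E'
def rot(yaw,pitch,roll):
    yaw,pitch,roll=np.deg2rad([yaw,pitch,roll]);c,s=np.cos,np.sin
    zz=np.array([c(pitch)*c(yaw),c(pitch)*s(yaw),-s(pitch)]);y=np.array([-s(yaw),c(yaw),0]);x=np.cross(y,zz)
    return np.stack([c(roll)*x+s(roll)*y,-s(roll)*x+c(roll)*y,zz],1)
R0=rot(75,25,180); MT=R0.T@np.array([0,0,1.])   # mouth axis in tool
def tcp(g,R): return list(np.array(g)-.006*R[:,2])
def pourpose(th,yaw=75,pitch=12,mouth=(.484,.165,.205)):
    R=rot(yaw,pitch,180+th); return tcp(np.array(mouth)-.033*(R@MT),R),R
E
python3 - <<'E'
from h import *
movep([.48,.0,.34],RY)
command_gripper(.080)
g=np.array([.446,-.139,.062])
b=np.array([np.cos(np.deg2rad(75)),np.sin(np.deg2rad(75)),0])
movep(tcp(g-.11*b+[0,0,.12],R0),R0)
move_l(tcp(g-.11*b,R0),feed=.12)
f=move_l(tcp(g,R0),feed=.06,until_force=8)
print(f,pose().round(3),'wanted',np.round(tcp(g,R0),3))
if not f:
    command_gripper(.03,50); s=sense();print(s['finger_gap'],s['gripper_force'])
    move_l(tcp(g+[0,0,.17],R0),feed=.1)
    s=sense();print(s['finger_gap'],s['gripper_force'],s['time_s'],s['joint_pos'].round(2))
    for sg in(1,-1):
        print(sg,[(th,None if q is None else q.round(2).tolist()) for th in(0,75,150) for q in[inverse_kinematics(*pourpose(sg*th))]])
snap('side','g.png')
E
```

```text
False [ 0.445 -0.145  0.064] wanted [ 0.445 -0.144  0.065]
0.05663829026620602 49.2440134473145
0.056412001852779996 50.11569768190384 58.7833 [ 1.54  0.81 -1.13  1.93 -0.43  1.13  0.45]
1 [(0, [1.14, 1.2, -1.33, 2.25, -0.78, 0.33, 0.71]), (75, None), (150, None)]
-1 [(0, [1.14, 1.2, -1.33, 2.25, -0.78, 0.33, 0.71]), (75, [1.11, 1.13, -1.32, 2.19, -0.82, 0.4, 2.0]), (150, None)]
```

View pics/g.png

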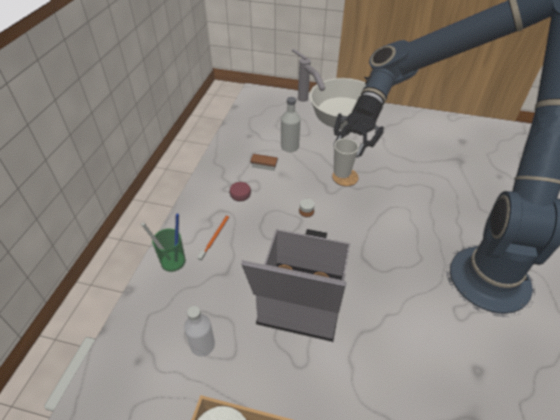

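The tumbler is held upright at (345,160), lifted clear. Next, a pour pose with enough joint range.

```bash
python3 - <<'E'
from h import *
for pitch in(0,12,25):
  for yaw in range(60,151,15):
    for sg in(1,-1):
      Q=[inverse_kinematics(*pourpose(sg*t,yaw,pitch)) for t in(0,40,80,110,140)]
      s=''.join('.' if q is None else 'X' for q in Q)
      if s[-1]=='X': print(pitch,yaw,sg,s,Q[-1].round(2))
E
```

```text
0 90 1 XXXXX [ 1.04  1.11 -1.18  2.13 -0.85  0.82 -1.64]
0 105 1 XXXXX [ 0.66  0.85 -0.69  1.97 -0.96  1.36 -1.5 ]
0 120 1 XXXXX [ 0.55  0.89 -0.66  1.81 -0.79  1.55 -1.6 ]
0 135 1 XXXXX [ 0.45  0.95 -0.65  1.66 -0.65  1.74 -1.66]
0 150 1 XXXXX [ 0.34  1.   -0.64  1.53 -0.53  1.93 -1.68]
0 150 -1 XXXXX [ 0.55  1.39 -1.34  1.45 -0.17  1.75  2.65]
12 90 1 XXXXX [ 0.91  0.79 -0.99  2.13 -0.99  0.91 -1.6 ]
12 105 1 XXXXX [ 0.66  0.73 -0.71  1.98 -0.89  1.25 -1.6 ]
12 120 1 XXXXX [ 0.56  0.79 -0.69  1.82 -0.7   1.44 -1.67]
12 135 1 XXXXX [ 0.47  0.86 -0.69  1.68 -0.55  1.63 -1.7 ]
12 150 1 XXXXX [ 0.37  0.92 -0.71  1.55 -0.41  1.81 -1.7 ]
12 150 -1 XXXXX [ 0.56  1.31 -1.37  1.48 -0.05  1.71  2.65]
25 75 1 XXXXX [ 1.08  0.74 -1.3   2.26 -0.98  0.45 -1.82]
25 90 1 XXXXX [ 0.75  0.55 -0.8   2.13 -1.    0.94 -1.67]
25 90 -1 XXXXX [ 1.    0.93 -1.32  2.03 -0.39  0.68  2.65]
25 105 1 XXXXX [ 0.65  0.61 -0.74  1.98 -0.78  1.14 -1.73]
25 105 -1 XXXXX [ 0.91  1.01 -1.33  1.89 -0.21  0.93  2.59]
25 120 1 XXXXX [ 0.57  0.69 -0.74  1.84 -0.6   1.33 -1.76]
25 120 -1 XXXXX [ 0.8   1.08 -1.33  1.75 -0.1   1.18  2.6 ]
25 135 1 XXXXX [ 0.49  0.76 -0.75  1.71 -0.44  1.51 -1.76]
25 135 -1 XXXXX [-0.41  0.72  0.53  1.69 -0.9   1.91 -2.64]
25 150 1 XXXXX [ 0.4   0.83 -0.78  1.59 -0.29  1.68 -1.73]
25 150 -1 XXXXX [ 0.57  1.2  -1.38  1.52  0.07  1.65  2.65]
```

```bash
python3 - <<'E'
from h import *
M=np.array([.484,.175,.205])
for p in [dict(yaw=90,pitch=20,mouth=(.47,-.02,.33)),dict(yaw=105,pitch=12,mouth=M+[0,-.02,.12])]:
    movep(*pourpose(0,**p)); print(sense()['joint_pos'].round(2),sense()['time_s'])
for t in(0,30,50,70,85,100,115,130,145):
    movep(*pourpose(t,105,12,M)); 
    if t>=70: sleep(.4)
    if t==85: snap('side','p85.png')
sleep(.8); print(sense()['joint_pos'].round(2),sense()['finger_gap'],sense()['time_s'])
snap('side','p.png')
a,b=cv2.imread('pics/p85.png'),cv2.imread('pics/p.png')
cv2.imwrite('pics/pp.png',cv2.resize(np.hstack([a[120:350,180:420],b[120:350,180:420]]),None,fx=1.6,fy=1.6))
E
```

```text
[ 1.34  0.81 -1.23  1.89 -0.48  1.21  0.38] 59.45
[ 0.98  0.94 -1.26  1.88 -0.53  1.11  0.38] 60.2
[ 0.57  0.69 -0.6   1.98 -0.95  1.29 -1.64] 0.05622465591770779 66.9083
```

View pics/pp.png

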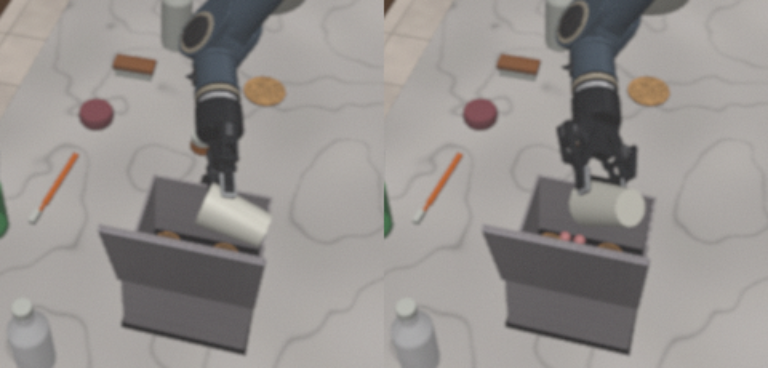

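Pearls have tipped into the bin (pink at about (570,238) in the crop). A small shake, then back upright to check the tumbler is empty and nothing strayed.

```bash
python3 - <<'E'
from h import *
M=np.array([.484,.175,.205])
for t in(120,148,120,148): movep(*pourpose(t,105,12,M))
sleep(.4)
for t in(100,60,30,0): movep(*pourpose(t,105,12,M))
movep(*pourpose(0,105,12,M+[0,-.02,.12]))
movep(*pourpose(0,90,20,(.47,-.02,.33)))
g=np.array([.4435,-.307,.16]);R=R0
movep(tcp(g+[0,.08,.08],R),R); movep(tcp(g,R),R)
s=sense();print(s['time_s'],s['finger_gap'],s['position'].round(3),np.round(tcp(g,R),3),s['joint_pos'].round(2))
im,d=snap('scene');w=cloud('scene',d)
h=cv2.cvtColor(im,cv2.COLOR_RGB2HSV);pk=((h[...,0]>165)|(h[...,0]<6))&(h[...,1]>50)&(h[...,2]>110)
k,l,st,c=cv2.connectedComponentsWithStats(pk.astype(np.uint8))
for i in range(1,k):
    if st[i,4]>=4: print('pink',c[i].round(),st[i,4],np.nanmedian(w[l==i],0).round(3))
X,Y,Z=np.moveaxis(w,-1,0)
for n in('scene','side'):
    if n=='side': im2,d=snap('side');w=cloud('side',d);X,Y,Z=np.moveaxis(w,-1,0)
    for lo,hi in((.103,.125),(.187,.215)):
        m=(abs(X-g[0])<.06)&(abs(Y-g[1])<.06)&(Z>lo)&(Z<hi);P=w[m]
        print(n,lo,len(P),np.percentile(P,[2,98],axis=0).round(3).tolist() if len(P) else'')
a=cv2.resize(im[130:300,60:400],(800,400));cv2.imwrite('pics/chk.png',a[:,:,::-1])
E
```

```text
74.525 0.05589707087503412 [ 0.443 -0.31   0.163] [ 0.442 -0.312  0.163] [ 1.48  0.95 -0.87  1.64 -0.33  1.37  0.56]
pink [286. 299.] 626 [ 0.76  -0.141  0.031]
scene 0.103 127 [[0.419, -0.329, 0.104], [0.472, -0.285, 0.125]]
scene 0.187 511 [[0.386, -0.366, 0.187], [0.485, -0.274, 0.21]]
side 0.103 75 [[0.421, -0.294, 0.104], [0.468, -0.274, 0.123]]
side 0.187 237 [[0.388, -0.366, 0.187], [0.485, -0.269, 0.211]]
```

View pics/chk.png

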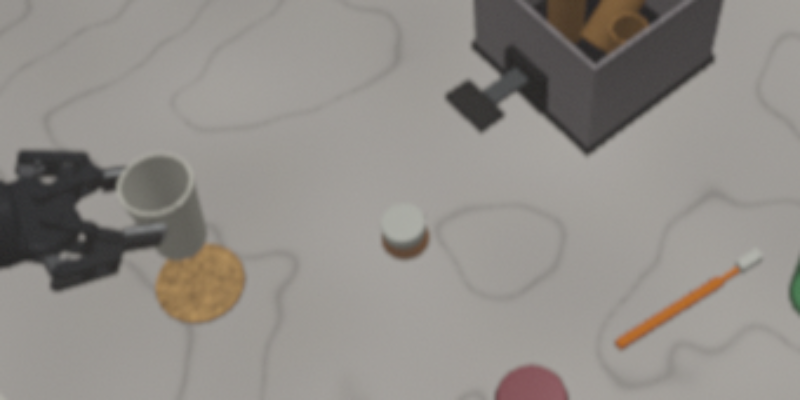

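The tumbler is empty (mouth at (157,185)), the counter is free of pearls, and the bystanders are untouched. Now I'll set it down.

```bash
python3 - <<'E'
from h import *
g=np.array([.4415,-.311,.16])
p=np.array(tcp(g,R0))
move_l(list(p-[0,0,.075]),R0,feed=.08)
f=move_l(list(p-[0,0,.098]),feed=.02,until_force=4);print(f,pose().round(4),p)
sleep(.3)
command_gripper(.082); sleep(.3)
q=pose(); b=np.array([np.cos(np.deg2rad(75)),np.sin(np.deg2rad(75)),0])
move_l(list(q-.12*b),feed=.06); move_l(list(q-.12*b+[0,0,.2]),feed=.15)
print(sense()['time_s'])
for n in('scene','side'):
    im,d=snap(n,'pl_%s.png'%n);w=cloud(n,d);X,Y,Z=np.moveaxis(w,-1,0)
    for lo,hi in((.012,.03),(.09,.108)):
        P=w[(abs(X-.444)<.07)&(abs(Y+.307)<.07)&(Z>lo)&(Z<hi)];print(n,lo,len(P),np.percentile(P,[1,99],axis=0).round(3).tolist() if len(P) else'')
a=cv2.imread('pics/pl_scene.png');cv2.imwrite('pics/pl.png',a)
E
```

```text
True [ 0.4401 -0.3162  0.0711] [ 0.44009258 -0.31625256  0.16253571]
81.1417
scene 0.012 97 [[0.416, -0.336, 0.012], [0.468, -0.29, 0.03]]
scene 0.09 260 [[0.41, -0.342, 0.09], [0.474, -0.279, 0.105]]
side 0.012 57 [[0.417, -0.306, 0.012], [0.465, -0.28, 0.03]]
side 0.09 126 [[0.41, -0.341, 0.09], [0.473, -0.275, 0.102]]
```

View pics/pl.png

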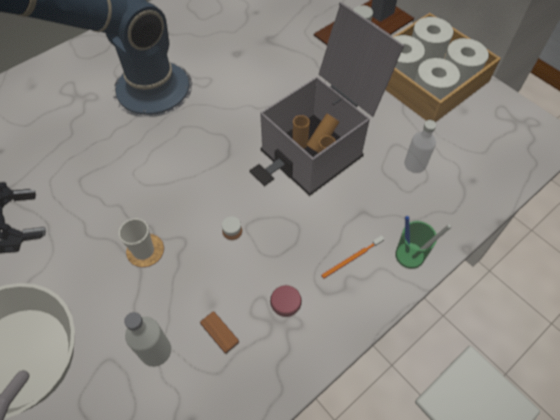

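The tumbler stands on the coaster (px (138,240)), centred within a few mm. Next, shut the lid from behind.

```bash
python3 - <<'E'
from h import *
command_gripper(0,20)
movep([.50,-.10,.42],DOWN)
movep([.50,.10,.44],DOWN); movep([.484,.425,.44],DOWN)
move_l([.484,.425,.325],feed=.15)
s=sense();print(s['position'].round(3),s['wrist_force'].round(1),s['time_s'])
for y in(.34,.30,.27,.25,.235):
    f=move_l([.484,y,.325],feed=.06,until_force=20);s=sense();print(f,y,s['position'].round(3),s['wrist_force'].round(1))
    if f: break
sleep(.3)
move_l([.484,.30,.42],feed=.15);sleep(2.5)
movep([.50,-.02,.40],DOWN);sleep(.5)
for n in('side','scene'):
    im,d=snap(n,'lid_%s.png'%n);w=cloud(n,d);X,Y,Z=np.moveaxis(w,-1,0)
    m=(X>.40)&(X<.57)&(Y>.1)&(Y<.40)&(Z>.1)&(Z<.36);print(np.percentile(w[m],[1,50,99],axis=0).round(3).tolist())
print(sense()['time_s'])
E
```

```text
[0.484 0.425 0.326] [-0.9  0.1 -0.1] 86.4083
False 0.34 [0.484 0.34  0.325] [-0.1  0.3  0.5]
False 0.3 [0.484 0.3   0.325] [ 0.3  0.3 -0.5]
False 0.27 [0.484 0.27  0.325] [ 0.3 -0.1  0.7]
False 0.25 [0.484 0.25  0.325] [ 0.1 -0.2  0. ]
False 0.235 [0.484 0.235 0.325] [ 0.6 -0.5  0.5]
[[0.402, 0.103, 0.104], [0.483, 0.221, 0.155], [0.568, 0.295, 0.159]]
[[0.402, 0.102, 0.154], [0.489, 0.191, 0.158], [0.568, 0.288, 0.162]]
95.8583
```

View pics/lid_side.png

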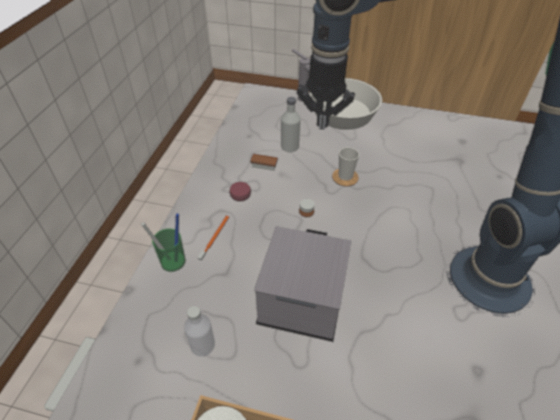

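The lid is shut flat (px (305,265)), the tumbler is on its coaster (347,165), and the arm is clear.

```bash
python3 -c "
from rig import *
print(finish_job())"
```

```text
the job is handed in; nothing more can be done
None
```

I've handed the job in: three tubes and all the pearls are in the bin, the tumbler stands empty on the coaster (about 3 mm off centre by camera), the lid is shut and the toiletries are undisturbed; it took about 96 s of the 200 s, and no verdict was returned.

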